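# Snap the culture tube into its spring clips

## Robot

A 6-joint arm with a two-finger parallel gripper is mounted at the origin on the work surface. World frame = base frame: x ahead of the robot, y to its left, z up, the work surface at z = 0. Lengths are in m, angles in rad, forces in N, time in s.
With the tool pointing down it reaches from about 0.35 to 0.975 m from the base axis. Payload 4.9 kg.
Tool frame: the origin (TCP) lies at the very end of the fingers, on their centre line; the grasp point (between the pads) lies 19 mm behind it; z points along the fingers, y is the line along which they close (so a half turn about z gives the same grasp; the last joint's range is limited). The gripper opens to 85 mm and grips with 20 to 120 N. Pads are 22 mm wide; open, the fingers measure 114 mm over their backs; the gripper's body (76 mm by 85 mm) begins 54 mm behind the grasp point. The pads swing forward as they close: fully open they stand 13 mm farther back than shut.
Start: joints at [1.194, 0.053, 1.613, -0, 1.476, -0.119], TCP at [0.159, 0.604, 0.231] pointing down, gripper open.
Joint ranges: [-3.01, 3.01], [-1.01, 2.22], [0.06, 2.58], [-1.02, 4.17], [0.09, 2.62], [-3.14, 3.14]. Speed limits (rad/s): [2.57, 2.57, 3.14, 3.14, 3.14, 3.14].

## Interface

Orientations are given as a rotation vector (axis times angle).
In Python, from station import * gives the robot as it stands.
- The arm moves only by the shell command python3 -m crank 'ROWS' [OPENING] [FORCE]. ROWS is JSON, a list of rows, each an object with "offset": the shift along the tool's x, y, z in m, a list of three; "twist": the turn, a rotation vector about the tool's x, y, z in degrees, a list of three. In form: [{"offset": [x, y, z], "twist": [rx, ry, rz]}, ...]. A call has 1 to 20 rows; each row is the pose to reach, as a shift and turn from the pose commanded when the call began, along the tool's axes at that moment; what a row does not reach only later rows make up. A row lasts 1/8 s, in which the tool goes at most 62.5 mm and 10.7 degrees, less where a joint would pass 70% of its speed; a pose out of reach is approached as far as the arm can. A call with a gripper value outside its range is refused whole. OPENING is the opening, from 0 (shut) to 1 (fully open), set as the call begins (- or left out, the last holds). The fingers move at their own pace and stop on an object; FORCE is the grip in N (left out, the last holds). Time passes only in rows, so rows that repeat a pose let the fingers close. It gives the time, the measured TCP pose, the force, the opening and the grip force at its end, in the units of the state.
- get_obs(): the state, without advancing time (a new reading comes with each control period).
- get_image(name): name is "side" or "top" or "wrist"; returns the picture (480x640x3 uint8, red, green, blue); there is no depth.
- get_calibration(name): a dict with "intrinsics" (3x3 intrinsics, pixels), "world_from_camera" (4x4, takes a point from camera to world coordinates); the wrist camera has in their place "tool_from_camera" (4x4, takes a point from camera to tool coordinates, whose origin is the TCP and whose axes are the flange's). Camera axes: x right, y up, looking along -z (the intrinsics and any distortion apply to the point x, -y, -z); pixel columns grow to the right and rows downward; lengths in m; the calibration is good to about 2 mm. A picture is of the moment at which its call begins: read the wrist's pose just before it. get_calibration takes no time and is no camera call.
- finish_job(): hands the job in; it is judged then, once.
Trained networks look in the newest picture that a camera, given by its name, has taken for a name from the list of things; names that differ only in an ending like _2 or _b are one class to them, and where a whole thing is asked for, a point or a joint stands for the part that bears it (a point fixed in the world has none). Each returns a list of dicts, best first, with "confidence" (0 to 1); they miss things now and then, are a little off and sometimes report something else, mostly with a low value. They report only what shows in the picture. A call takes as long as a camera call. They do not tell look-alikes from the thing itself.
- cut_out(query, camera): "region" (480x640 bool, what is visible of it) and "rect" ([centre column, centre row, width, height] in pixels, round what is visible of it).
The state is a dict: "t": time; "q": joint angles; "dq": joint speeds; "effort": joint torques, N m; "tool_pos": TCP position; "tool_rot": TCP orientation; "contact_force": force on the tool from outside, world axes, zero at the start; "wrist_torque": the same for the moment, N m; "opening": finger opening in m; "grip_force": force on a finger pad.
Only numpy, scipy, OpenCV 4.12 (cv2) and the standard library are available. Lean on these libraries where they do the work, as an engineer would, in place of code of your own. Each camera call takes 0.05 s, during which the arm holds its last target. There are 200 camera calls.

## Task

Take the big capped culture tube out of the cradle and snap it into the tube holder that fits it (the one with the wide clips and the larger base), either way round and with both clips on the glass at even distances from its middle. The holder's crossbar gives on a soft spring: keep pressing gently until both clips have snapped around the tube and it lies fully home, but do not force the bar far down towards the end of its travel. Let go so that the bar comes back up, without dropping the tube, and leave the other things on the bench where they are.

Things in the scene. Friction and masses are not known exactly. Their poses are not given: they have to be found in the camera images.
- tube: Amber glass culture tube lying level, 25 mm in diameter, 196 mm long over all, 85 g nominal, rounded bottom at y = -100 mm and a white screw cap 29 mm in diameter from y = +70 to +96 mm. Origin on the tube's axis, near the middle of its length; its y axis runs along the tube towards the cap. Grip it across at its origin.
- cradle: Fixed white cradle, plate 80 x 150 x 10 mm with two V rests 10 mm wide, 58 mm either side of its middle along y. The tube lies in them along the cradle's y axis, its axis 55 mm above the bench, its origin within 5 mm of the cradle's middle. The rests reach 57 mm above the bench and 23 mm to either side; free space between them. Origin: centre of the underside.
- holder: Fixed holder that fits the tube: white base 70 x 150 x 12 mm, a spring plunger column, and on it a level crossbar with two open-topped clips 25 mm wide inside, 12 mm long, centred at y = +48 and -48 mm, each a V seat and two spring leaves. Between them 84 mm are free, down to the bar (22 mm wide) 24 mm below the clipped tube. Origin: centre of the underside; y runs along the tube.
- seat (a point): Point on the crossbar where the tube's origin should come to lie: on the axis of the fully clipped tube, midway between the clips, 102 mm above the bench with the bar unpressed; it sinks with the bar. y runs along the tube. The tube touches the leaves' lips when its axis is about 17 mm above this point, and snaps home once pressed to about 12 mm above the (by then sunk) point.
- bar (a joint): How far the crossbar is pressed down on its plunger spring, in m: 0 at its upper stop. It starts to sink at about 3 N and gives 1 mm for each 0.45 N more. Snapping both clips takes about 11 to 14 N, so the bar first sinks 17 to 25 mm, and springs back part way at the snap. Beyond 30 mm (about 16.5 N) it is being forced; hard stop at 36 mm.
- small_holder: A look-alike fixed holder for thin 12 mm tubes: same height, but a smaller base 50 x 126 x 12 mm, clips only 12 mm wide inside at the same spacing, and no give: the big tube does not fit it. Origin: centre of the base's underside; its y axis runs along its clips.
- beaker: Glass beaker 52 mm in diameter, 65 mm tall, to be left alone. Origin: centre of the underside.
- timer: White bench timer 55 x 65 x 20 mm, to be left alone. Origin: centre of the underside.
- reagent: Amber reagent bottle 64 mm in diameter, 150 mm tall, to be left alone. Origin: centre of the underside.
- jar: White jar 60 mm in diameter, 80 mm tall, to be left alone. Origin: centre of the underside.
- tipbox: Blue pipette-tip box with clear lid, 85 x 125 x 67 mm, to be left alone. Origin: centre of the underside.
Mind the look-alikes: they are no part of the job. Of the things shaped like the tube, the amber one is meant. What is shaped like the cradle but yellow is not meant.

How it is judged:
By the outcome, as a careful person would: the job done as asked, in the order asked, and still so for the second after the job is handed in, with the robot touching nothing.
It also fails if it takes over 58 s, if anything falls off the work surface, if the arm or the gripper's body presses on something with over 40 N, if the wrist force passes 120 N, or if a joint passes its speed limit or range.

## Working session

There is one attempt and no reset: what is moved stays moved. The work goes in short steps, Python scripts to look and compute and a shell command to move; the robot and the scene stay as the last step left them, time stands still between calls to the robot, and variables do not carry over. Pictures are saved under pics/ and viewed, at most 10 in all, crops included, and the job is handed in when it is done.

```bash
mkdir -p pics; ls
python3 - <<'E'
from station import *
import cv2,numpy as np
for n in ["top","side"]:
    im=get_image(n); cv2.imwrite(f"pics/{n}0.png",im[:,:,::-1])
    c=get_calibration(n); print(n,c)
    for q in ["tube","cradle","holder","small_holder"]:
        print(q,[(np.round(d["rect"]),round(d["confidence"],2)) for d in cut_out(q,n)])
print(get_calibration("wrist"))
print(get_obs())
E
```

```text
pics
top {'intrinsics': array([[562.25487868,   0.        , 321.7354365 ],
       [  0.        , 562.25487868, 235.87682449],
       [  0.        ,   0.        ,   1.        ]]), 'world_from_camera': array([[-0.00579296,  0.98864349, -0.15016818,  0.26188369],
       [-0.9999508 , -0.00693635, -0.00709141, -0.0217331 ],
       [-0.0080525 ,  0.15011971,  0.98863503,  1.60418213],
       [ 0.        ,  0.        ,  0.        ,  1.        ]])}
tube [(array([383., 313.,  17.,  76.]), 0.9), (array([387., 244.,  68.,  20.]), 0.77)]
cradle [(array([481., 303.,  62.,  44.]), 0.93), (array([384., 242.,  56.,  37.]), 0.8), (array([229., 227.,  41.,  26.]), 0.6)]
holder [(array([232., 231.,  62.,  36.]), 0.88)]
small_holder [(array([384., 186.,  48.,  30.]), 0.82), (array([492., 234.,  55.,  31.]), 0.47)]
side {'intrinsics': array([[587.58902138,   0.        , 331.60538128],
       [  0.        , 587.58902138, 233.27160008],
       [  0.        ,   0.        ,   1.        ]]), 'world_from_camera': array([[-0.99010856,  0.11672568, -0.07784703,  0.38610603],
       [-0.13928354, -0.75095694,  0
[... 997 characters left out ...]
0]])}
{'t': 0.5, 'q': array([ 1.19399739e+00,  5.27399085e-02,  1.61293910e+00,  3.43938268e-05,
        1.47598502e+00, -1.18992071e-01]), 'dq': array([ 9.89486149e-04, -1.64385184e-03, -9.38115782e-05,  3.43310701e-04,
        9.74861872e-04,  1.14161586e-03]), 'effort': array([ 4.31057706e-04, -3.93217742e+01, -3.70025790e+01, -1.48885301e-04,
        1.28125237e-03, -2.41337540e-05]), 'tool_pos': array([0.15932448, 0.60431989, 0.23125543]), 'tool_rot': array([-4.03840078e-01, -3.11547733e+00,  9.54792780e-05]), 'contact_force': array([ 0.38914147,  0.7691374 , -0.07395891]), 'wrist_torque': array([-0.03232876, -0.00568175, -0.04905366]), 'grip_force': 0.0, 'opening': 0.08576436919538905}
```

View pics/top0.png

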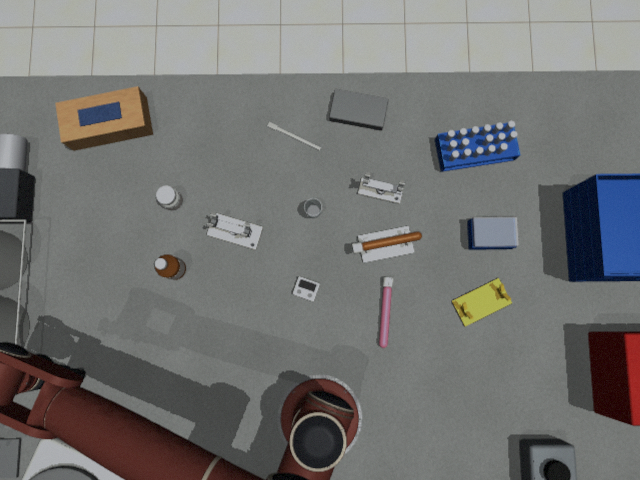

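View pics/side0.png

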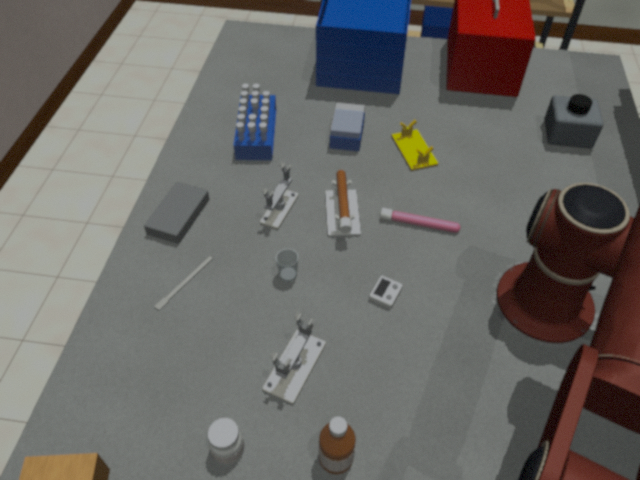

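The top picture shows two tubes: the amber one at (387,244), in the white cradle at (385,243), and a pink one at (385,312). The yellow cradle at (482,302) is not meant. There are two holders, at (233,231) and (381,188), and the left one looks larger. I'll check their sizes next and enlarge them.

```bash
cat > h.py <<'E'
from station import *
import cv2,numpy as np
from scipy.spatial.transform import Rotation as R
def cam(name):
    c=get_calibration(name); K=c["intrinsics"]
    if name=="wrist":
        o=get_obs(); T=np.eye(4);T[:3,:3]=R.from_rotvec(o["tool_rot"]).as_matrix();T[:3,3]=o["tool_pos"]
        return K,T@c["tool_from_camera"]
    return K,c["world_from_camera"]
def unproj(KT,px,z):
    K,T=KT; px=np.atleast_2d(np.asarray(px,float))
    d=np.c_[(px[:,0]-K[0,2])/K[0,0],-(px[:,1]-K[1,2])/K[1,1],-np.ones(len(px))]@T[:3,:3].T
    return T[:3,3]+d*((z-T[2,3])/d[:,2])[:,None]
def proj(KT,P):
    K,T=KT; p=(np.atleast_2d(P)-T[:3,3])@T[:3,:3]
    return np.c_[K[0,2]-K[0,0]*p[:,0]/p[:,2],K[1,2]+K[1,1]*p[:,1]/p[:,2]]
def axis(P):
    m=P[:,:2].mean(0);w,v=np.linalg.eigh(np.cov((P[:,:2]-m).T));u=v[:,1]
    s=(P[:,:2]-m)@u;t=(P[:,:2]-m)@v[:,0]
    return m,u,np.degrees(np.arctan2(u[1],u[0])),s.min(),s.max(),np.ptp(t)
E
python3 - <<'E'
from h import *
k=cam("top"); im=get_image("top")
for q,z in [("tube",.055),("holder",.012),("small_holder",.012)]:
    for d in cut_out(q,"top"):
        v,u=np.nonzero(d["region"]); print(q,np.round(d["rect"][:2]),[np.round(x,3) for x in axis(unproj(k,np.c_[u,v],z))])
        if "holder" in q:
            x=int(d["rect"][0]);y=int(d["rect"][1]);g=(im[y-30:y+30,x-42:x+42].min(2)>150).astype(np.uint8)
            n,l,s,_=cv2.connectedComponentsWithStats(g);i=1+s[1:,4].argmax();v,u=np.nonzero(l==i)
            r=cv2.minAreaRect(unproj(k,np.c_[u+x-42,v+y-30],.012)[:,:2].astype(np.float32));print("  base",r)
c=np.hstack([cv2.resize(im[y-35:y+35,x-45:x+45],(396,308),interpolation=cv2.INTER_CUBIC) for x,y in [(233,231),(382,205)]])
cv2.imwrite("pics/crop1.png",c[:,:,::-1])
E
```

```text
tube [388. 243.] [array([ 0.48 , -0.186]), array([-0.19 ,  0.982]), np.float64(100.941), np.float64(-0.101), np.float64(0.091), np.float64(0.029)]
tube [385. 312.] [array([ 0.286, -0.181]), array([-0.995,  0.102]), np.float64(174.137), np.float64(-0.099), np.float64(0.094), np.float64(0.033)]
holder [236. 231.] [array([0.524, 0.242]), array([0.293, 0.956]), np.float64(72.988), np.float64(-0.078), np.float64(0.083), np.float64(0.075)]
  base ((0.5217748284339905, 0.2407391518354416), (0.14744225144386292, 0.06769745796918869), 73.0766372680664)
small_holder [382. 188.] [array([ 0.64, -0.18]), array([0.248, 0.969]), np.float64(75.653), np.float64(-0.061), np.float64(0.062), np.float64(0.067)]
  base ((0.6211509704589844, -0.1777190864086151), (0.12457424402236938, 0.030219823122024536), 84.80350494384766)
```

View pics/crop1.png

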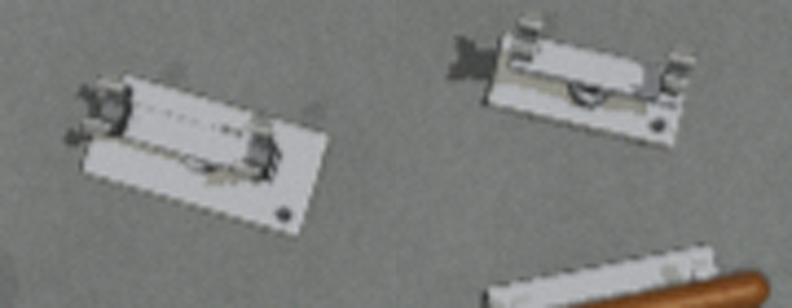

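Left holder: base 147 x 68 mm, so it is the one meant. The small holder's base looks about 125 mm long. The amber tube's cap points left, towards +y. I'll go above the holder first for a close look.

```bash
cat >> h.py <<'E'
def delta(x,y,z,head):
    "offset/twist from the measured pose to tool down, tool x at heading (deg)"
    o=get_obs();A=R.from_rotvec(o["tool_rot"]);h=np.radians(head)
    B=R.from_matrix(np.array([[np.cos(h),np.sin(h),0],[np.sin(h),-np.cos(h),0],[0,0,-1]]).T)
    return np.round(A.inv().apply(np.array([x,y,z])-o["tool_pos"]),4),np.round((A.inv()*B).as_rotvec(degrees=True),2)
E
python3 -c "
from h import *
print(delta(.522,.241,.27,73))"
```

```text
(array([-0.4433, -0.2589, -0.0387]), array([ 0.  , -0.  , 92.23]))
```

```bash
python3 -m crank '[{"offset":[-0.02,-0.012,-0.039],"twist":[0,0,5]},{"offset":[-0.07,-0.04,-0.039],"twist":[0,0,15]},{"offset":[-0.12,-0.07,-0.039],"twist":[0,0,25]},{"offset":[-0.17,-0.10,-0.039],"twist":[0,0,35]},{"offset":[-0.22,-0.13,-0.039],"twist":[0,0,45]},{"offset":[-0.27,-0.16,-0.039],"twist":[0,0,55]},{"offset":[-0.32,-0.19,-0.039],"twist":[0,0,65]},{"offset":[-0.37,-0.22,-0.039],"twist":[0,0,75]},{"offset":[-0.42,-0.245,-0.039],"twist":[0,0,85]},{"offset":[-0.443,-0.259,-0.039],"twist":[0,0,92.2]},{"offset":[-0.443,-0.259,-0.039],"twist":[0,0,92.2]},{"offset":[-0.443,-0.259,-0.039],"twist":[0,0,92.2]},{"offset":[-0.443,-0.259,-0.039],"twist":[0,0,92.2]}]'
python3 - <<'E'
from h import *
k=cam("wrist");im=get_image("wrist");cv2.imwrite("pics/w1.png",im[:,:,::-1])
np.savez("w1.npz",K=k[0],T=k[1])
for q in["holder","seat"]:
    for d in cut_out(q,"wrist"):print(q,d["rect"],d["confidence"])
# predicted points
h=np.radians(73);u=np.array([np.cos(h),np.sin(h),0]);c=np.array([.522,.241,0])
for s in(-.048,0,.048):print(proj(k,c+s*u+[0,0,.102]))
E
```

```text
t: 2.33
tool_pos: [0.5209, 0.2419, 0.2704]
tool_rot: [-2.523, -1.872, -0.0]
contact_force: [-0.5, -0.9, -0.3]
opening: 0.085
grip_force: 0.0
seat [321.0, 219.4, 60.3, 152.4] 0.72
[[320.54587844 278.96033009]]
[[320.84596016 220.81577679]]
[[321.17226253 157.59064777]]
```

View pics/w1.png

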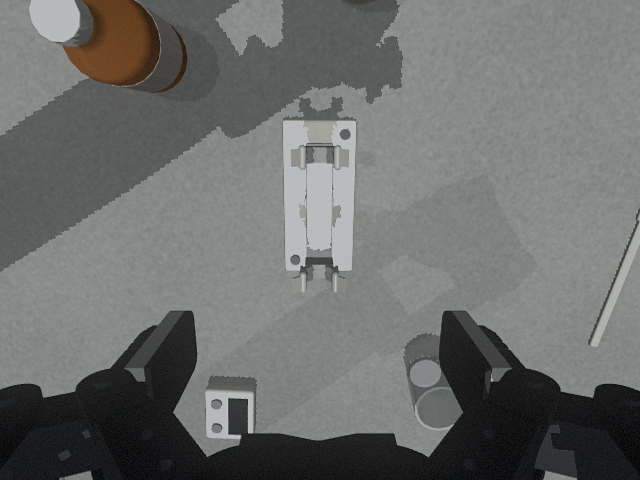

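The wrist picture shows the holder with base corners (284,120), (355,121), (352,271) and (286,271). The clips sit at about (320,157) and (320,280), which agrees with the prediction. I'll measure the base and bar here, then go on to the tube.

Run:
```python
from h import *
im=cv2.imread("pics/w1.png");f=np.load("w1.npz");k=(f["K"],f["T"])
g=(im.min(2)>165).astype(np.uint8); g[:, :270]=0;g[:,370:]=0;g[:110]=0;g[300:]=0
g=cv2.morphologyEx(g,cv2.MORPH_OPEN,np.ones((5,5)))
v,u=np.nonzero(g);print(u.min(),u.max(),v.min(),v.max())
print("base",cv2.minAreaRect(unproj(k,np.c_[u,v],.012)[:,:2].astype(np.float32)))
# leaf tops / clip midpoints and bar edges at their heights
P=unproj(k,[[303.5,157],[337,157],[304,281],[335,281]],.11);print(P.round(4))
a=(P[0]+P[1])/2;b=(P[2]+P[3])/2;print("mid",(a+b)/2,"dist",np.linalg.norm(a-b),"head",np.degrees(np.arctan2(*(a-b)[[1,0]])))
for r in(190,215,240):
    print(r,im[r,298:342].min(1))
print(delta(.48,-.189,.27,101))
c=cv2.resize(im[110:300,270:370],(400,760)[:2]);cv2.imwrite("pics/c2.png",cv2.resize(im[130:300,270:370],(350,595),interpolation=cv2.INTER_CUBIC))
```

```text
283 355 121 270
base ((0.5208303928375244, 0.2422730028629303), (0.1476241946220398, 0.0682574138045311), 72.97554016113281)
[[0.5241 0.2916 0.11  ]
 [0.5472 0.2846 0.11  ]
 [0.4959 0.2002 0.11  ]
 [0.5192 0.1931 0.11  ]]
mid [0.52158006 0.24238381 0.11      ] dist 0.09566192117363395 head 72.91245180022936
190 [185 186 185 186 185 186 187 152 126 185 186 185 185 185 184 185 185 186
 184 185 184 186 184 184 185 185 185 185 185 185 185 185 186 188 138 186
 188 183 185 186 185 184 186 184]
215 [185 188 154 147 148 149 147 147 119 186 187 184 186 184 184 184 184 185
 186 184 185 185 185 185 186 185 185 187 185 185 186 185 188 175 139 135
 137 136 135 135 132 131 126 184]
240 [185 183 185 185 185 183 184 188 159 122 186 184 184 186 185 183 186 184
 184 184 185 184 186 184 185 184 185 186 185 185 186 184 187 128 184 186
 187 184 184 184 187 184 184 185]
(array([-4.241e-01,  8.560e-02,  4.000e-04]), array([ 1.000e-02, -1.000e-02, -2.787e+01]))
```

View pics/c2.png

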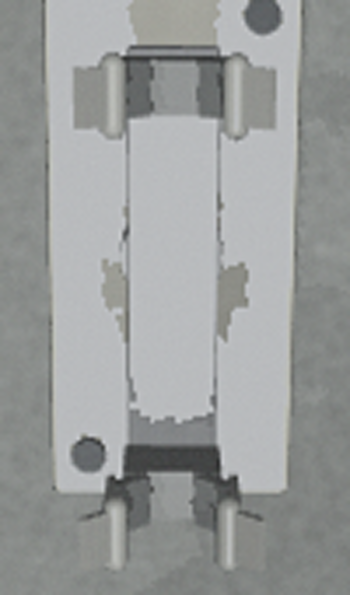

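The crop shows the leaf tops as rods 96 mm apart and about 24 mm across, so the seat is at about (0.521, 0.242), heading 73°. Next I go above the tube.

```bash
python3 -m crank '[{"offset":[-0.02,0.004,0],"twist":[0,0,-2]},{"offset":[-0.07,0.014,0],"twist":[0,0,-5]},{"offset":[-0.125,0.025,0],"twist":[0,0,-8]},{"offset":[-0.18,0.036,0],"twist":[0,0,-12]},{"offset":[-0.235,0.047,0],"twist":[0,0,-16]},{"offset":[-0.29,0.058,0],"twist":[0,0,-19]},{"offset":[-0.345,0.07,0],"twist":[0,0,-23]},{"offset":[-0.39,0.079,0.01],"twist":[0,0,-26]},{"offset":[-0.415,0.084,0.03],"twist":[0,0,-27.9]},{"offset":[-0.424,0.086,0.05],"twist":[0,0,-27.9]},{"offset":[-0.424,0.086,0.05],"twist":[0,0,-27.9]},{"offset":[-0.424,0.086,0.05],"twist":[0,0,-27.9]}]'
python3 - <<'E'
from h import *
k=cam("wrist");im=get_image("wrist");cv2.imwrite("pics/w2.png",im[:,:,::-1])
for d in cut_out("tube","wrist"):
    v,u=np.nonzero(d["region"]);print(d["rect"],d["confidence"],[np.round(x,4) for x in axis(unproj(k,np.c_[u,v],.055))])
for d in cut_out("cradle","wrist"):print("cradle",d["rect"],d["confidence"])
# cap/glass boundary and cap colour segmentation
E
```

```text
t: 3.98
tool_pos: [0.4806, -0.1887, 0.2207]
tool_rot: [1.998, 2.424, 0.001]
contact_force: [0.5, 0.1, -0.0]
opening: 0.0856
grip_force: 0.0
[106.8, 166.8, 210.4, 91.1] 0.96 [array([ 0.3179, -0.1786]), array([-0.9949,  0.1013]), np.float64(174.1879), np.float64(-0.0775), np.float64(0.0771), np.float64(0.0263)]
[317.6, 213.7, 38.4, 253.2] 0.63 [array([ 0.4772, -0.1795]), array([-0.1883,  0.9821]), np.float64(100.851), np.float64(-0.1102), np.float64(0.0877), np.float64(0.0286)]
cradle [318.6, 214.2, 95.7, 178.0] 0.81
cradle [80.2, 377.1, 75.8, 34.4] 0.75
```

View pics/w2.png

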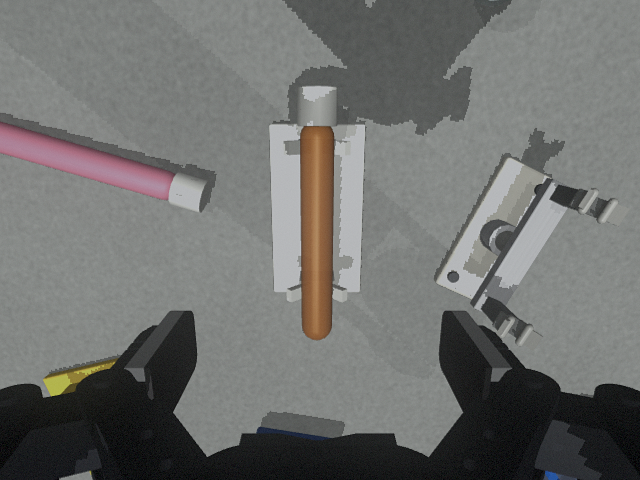

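The wrist picture shows the amber tube upright at column 317, with the cap's outer end at row 86, the cap/glass edge at row 126 and the round bottom at row 340. The pink tube at (107,167) and the small holder at (530,250) are off to the sides.

Run:
```python
from h import *
k=cam("wrist")
u=np.array([np.cos(np.radians(100.85)),np.sin(np.radians(100.85)),0]);n=np.array([-u[1],u[0],0])
for px,z,s in [((317,340),.053,-.1),((317.3,126),.068,.070),((317.5,86),.068,.096)]:
    print((unproj(k,px,z)[0]-s*u).round(4))
im=cv2.imread("pics/w2.png").astype(int)
for r in(150,200,250,300):
    m=(im[r,270:370,2]-im[r,270:370,0])>40; c=270+np.nonzero(m)[0]; print(r,c.min(),c.max(), unproj(k,((c.min()+c.max())/2,r),.06)[0].round(4))
```

```text
[ 0.4808 -0.1924  0.053 ]
[ 0.4799 -0.1889  0.068 ]
[ 0.48  -0.189  0.068]
150 301 332 [ 0.4693 -0.1367  0.06  ]
200 301 332 [ 0.4763 -0.1724  0.06  ]
250 302 331 [ 0.4837 -0.2107  0.06  ]
300 302 330 [ 0.4912 -0.2518  0.06  ]
```

```bash
python3 -c "
from h import *
print(delta(.480,-.190,.036,100.85))"
```

```text
(array([-0.0005, -0.0013,  0.1855]), array([0.09, 0.06, 0.16]))
```

```bash
python3 -m crank '[{"offset":[-0.001,-0.001,0.015],"twist":[0,0,0.2]},{"offset":[-0.001,-0.001,0.045],"twist":[0,0,0.2]},{"offset":[-0.001,-0.001,0.08],"twist":[0,0,0.2]},{"offset":[-0.001,-0.001,0.115],"twist":[0,0,0.2]},{"offset":[-0.001,-0.001,0.145],"twist":[0,0,0.2]},{"offset":[-0.001,-0.001,0.168],"twist":[0,0,0.2]},{"offset":[-0.001,-0.001,0.18],"twist":[0,0,0.2]},{"offset":[-0.001,-0.001,0.185],"twist":[0,0,0.2]},{"offset":[-0.001,-0.001,0.185],"twist":[0,0,0.2]},{"offset":[-0.001,-0.001,0.185],"twist":[0,0,0.2]}]' 0.75 70
python3 -m crank '[{"offset":[0,0,0],"twist":[0,0,0]},{"offset":[0,0,0],"twist":[0,0,0]},{"offset":[0,0,0],"twist":[0,0,0]},{"offset":[0,0,0],"twist":[0,0,0]},{"offset":[0,0,0],"twist":[0,0,0]},{"offset":[0,0,0],"twist":[0,0,0]},{"offset":[0,0,0],"twist":[0,0,0]},{"offset":[0,0,0],"twist":[0,0,0]}]' 0 70
```

```text
t: 5.38
tool_pos: [0.4801, -0.1913, 0.0364]
tool_rot: [2.003, 2.418, 0.001]
contact_force: [-0.2, 0.3, -0.3]
opening: 0.064
grip_force: 0.0
t: 6.38
tool_pos: [0.4803, -0.191, 0.0361]
tool_rot: [2.003, 2.418, 0.002]
contact_force: [5.3, 1.6, 5.4]
opening: 0.023
grip_force: 68.7
```

```bash
python3 -m crank '[{"offset":[0,0,-0.005],"twist":[0,0,0]},{"offset":[0,0,-0.015],"twist":[0,0,0]},{"offset":[0,0,-0.035],"twist":[0,0,0]},{"offset":[0,0,-0.06],"twist":[0,0,0]},{"offset":[0,0,-0.09],"twist":[0,0,0]},{"offset":[0,0,-0.12],"twist":[0,0,0]},{"offset":[0,0,-0.145],"twist":[0,0,0]},{"offset":[0,0,-0.155],"twist":[0,0,0]},{"offset":[0,0,-0.16],"twist":[0,0,0]},{"offset":[0,0,-0.16],"twist":[0,0,0]},{"offset":[0,0,-0.16],"twist":[0,0,0]}]'
python3 - <<'E'
from h import *
k=cam("wrist");im=get_image("wrist");cv2.imwrite("pics/w3.png",im[:,:,::-1])
o=get_obs();A=R.from_rotvec(o["tool_rot"]).as_matrix()
for y,zz in((-.1,0),(0,0),(.07,.0145),(.096,.0145)):print(proj(k,o["tool_pos"]+A@np.array([y,0,-.019-zz])).round(1))
for d in cut_out("tube","wrist"):print(d["rect"],d["confidence"])
print(delta(.5213,.2424,.20,73))
E
```

```text
t: 7.75
tool_pos: [0.4787, -0.1906, 0.194]
tool_rot: [-2.003, -2.418, 0.001]
contact_force: [-0.5, 1.3, -0.2]
opening: 0.0234
grip_force: 68.6
[[319.2 567.2]]
[[319.5 346.3]]
[[320.  131.3]]
[[320.2  18. ]]
[104.0, 172.8, 208.1, 91.1] 0.85
[316.5, 224.3, 110.3, 431.2] 0.81
(array([ 0.4176,  0.1222, -0.0054]), array([-0.09, -0.04, 27.73]))
```

View pics/w3.png

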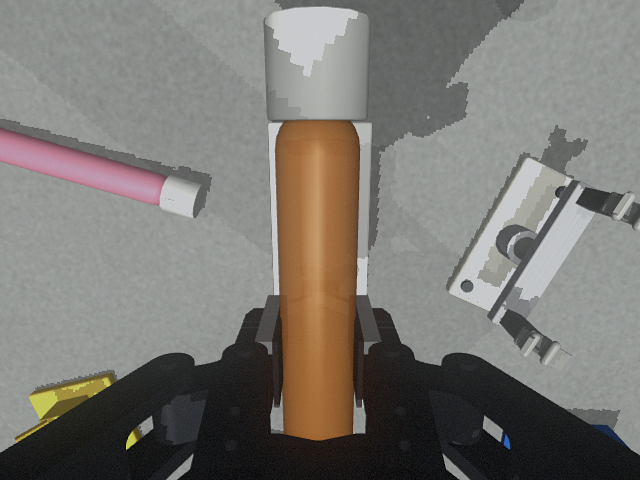

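The tube is held level-looking. The cap/glass edge is at row 121 and the cap end at row 10, against 131 and 18 predicted. I'll estimate the shift and pitch from the silhouette width.

Run:
```python
from h import *
c=get_calibration("wrist");k=(c["intrinsics"],c["tool_from_camera"])
im=cv2.imread("pics/w3.png").astype(int)
S=[];Z=[];Y=[]
for r in range(160,291,10):
    m=(im[r,240:400,2]-im[r,240:400,0])>35; x=240+np.nonzero(m)[0];a,b=x.min()-.5,x.max()+.5
    # height of silhouette points such that width is 24.86 mm
    f=lambda z:np.linalg.norm(np.diff(unproj(k,[[a,r],[b,r]],z),axis=0))
    z0,z1=-.05,.01
    for _ in range(40):
        m_=(z0+z1)/2
        if f(m_)<.02486:z0=m_
        else:z1=m_
    p=unproj(k,[[a,r],[b,r]],z0).mean(0);S.append(p[0]);Z.append(p[2]+.0013);Y.append(p[1])
fz=np.polyfit(S,Z,1);fy=np.polyfit(S,Y,1)
print("axis z at TCP x=0",fz[1],"pitch deg",np.degrees(fz[0]),"y0",fy[1],"yaw",np.degrees(fy[0]),min(S),max(S))
za=np.polyval(fz,.07)
print("junction x",unproj(k,(317,121),za-.0125)[0],"cap end",unproj(k,(317,9),za-.0145)[0])
```

```text
axis z at TCP x=0 -0.016492088460658243 pitch deg -0.8307278887325479 y0 -0.0005798062306252995 yaw -0.06501125252530139 0.01961556260664062 0.0615405158043367
junction x [ 0.07252847 -0.00071623 -0.03000701] cap end [ 0.09826912 -0.00069996 -0.03200701]
```

```bash
python3 -c "
from h import *
print(delta(.5213,.2401,.19,73))"
```

```text
(array([0.4153, 0.1218, 0.0046]), array([-0.09, -0.04, 27.73]))
```

```bash
python3 -m crank '[{"offset":[0.008,0.002,0],"twist":[0,0,0.5]},{"offset":[0.025,0.007,0],"twist":[0,0,1.6]},{"offset":[0.052,0.015,0],"twist":[0,0,3.5]},{"offset":[0.085,0.025,0],"twist":[0,0,5.7]},{"offset":[0.12,0.035,0],"twist":[0,0,8]},{"offset":[0.155,0.045,0],"twist":[0,0,10.3]},{"offset":[0.19,0.056,0],"twist":[0,0,12.7]},{"offset":[0.225,0.066,0],"twist":[0,0,15]},{"offset":[0.26,0.076,0],"twist":[0,0,17.3]},{"offset":[0.295,0.086,0],"twist":[0,0,19.7]},{"offset":[0.33,0.097,0],"twist":[0,0,22]},{"offset":[0.36,0.106,0],"twist":[0,0,24]},{"offset":[0.385,0.113,0],"twist":[0,0,25.7]},{"offset":[0.402,0.118,0],"twist":[0,0,26.8]},{"offset":[0.411,0.121,0.003],"twist":[0,0,27.4]},{"offset":[0.415,0.122,0.005],"twist":[0,0,27.7]},{"offset":[0.415,0.122,0.005],"twist":[0,0,27.7]},{"offset":[0.415,0.122,0.005],"twist":[0,0,27.7]},{"offset":[0.415,0.122,0.005],"twist":[0,0,27.7]}]'
python3 - <<'E'
from h import *
k=cam("wrist");im=get_image("wrist");cv2.imwrite("pics/w4.png",im[:,:,::-1])
im=get_image("side");cv2.imwrite("pics/s4.png",im[:,:,::-1])
print(delta(.5213,.2401,.10,73),get_obs()["contact_force"])
E
```

```text
t: 10.22
tool_pos: [0.5221, 0.2392, 0.1905]
tool_rot: [2.525, 1.868, 0.0]
contact_force: [-0.2, 0.3, -1.7]
opening: 0.0231
grip_force: 68.6
(array([ 0.0005, -0.001 ,  0.0905]), array([ 0.01, -0.01,  0.  ])) [-0.6580733   0.35905642 -0.86872136]
```

View pics/w4.png

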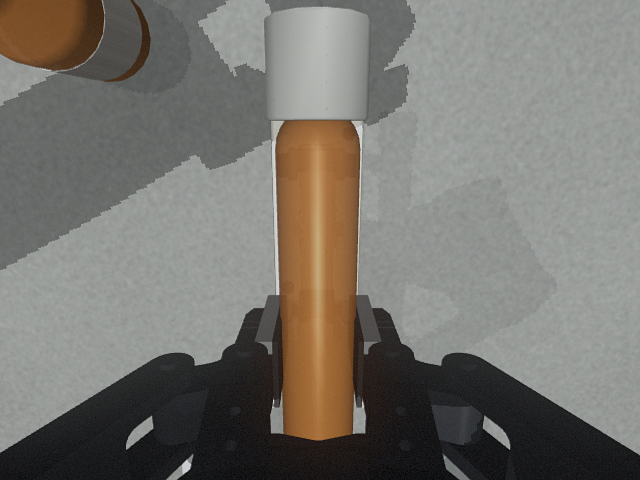

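The wrist picture shows the tube at column 317.5, parallel to the base edges at columns 271 and 363. Alignment is good, with a 1 mm correction in tool y. I'll descend to just above the lips.

```bash
python3 -m crank '[{"offset":[0.0005,-0.001,0.01],"twist":[0,0,0]},{"offset":[0.0005,-0.001,0.028],"twist":[0,0,0]},{"offset":[0.0005,-0.001,0.046],"twist":[0,0,0]},{"offset":[0.0005,-0.001,0.062],"twist":[0,0,0]},{"offset":[0.0005,-0.001,0.074],"twist":[0,0,0]},{"offset":[0.0005,-0.001,0.082],"twist":[0,0,0]},{"offset":[0.0005,-0.001,0.084],"twist":[0,0,0]},{"offset":[0.0005,-0.001,0.084],"twist":[0,0,0]},{"offset":[0.0005,-0.001,0.084],"twist":[0,0,0]}]'
python3 -m crank '[{"offset":[0,0,0.002],"twist":[0,0,0]},{"offset":[0,0,0.004],"twist":[0,0,0]},{"offset":[0,0,0.006],"twist":[0,0,0]},{"offset":[0,0,0.008],"twist":[0,0,0]},{"offset":[0,0,0.010],"twist":[0,0,0]},{"offset":[0,0,0.010],"twist":[0,0,0]}]'
```

```text
t: 11.45
tool_pos: [0.5217, 0.2405, 0.1071]
tool_rot: [2.525, 1.869, 0.002]
contact_force: [0.4, 0.1, -0.4]
opening: 0.0234
grip_force: 68.6
t: 12.2
tool_pos: [0.5216, 0.2405, 0.0968]
tool_rot: [2.525, 1.869, 0.002]
contact_force: [0.4, -0.3, 3.3]
opening: 0.023
grip_force: 68.7
```

Contact as expected, 3.3 N with the TCP at 0.097. I'll press on gently.

```bash
python3 -m crank '[{"offset":[0,0,0.0015],"twist":[0,0,0]},{"offset":[0,0,0.003],"twist":[0,0,0]},{"offset":[0,0,0.0045],"twist":[0,0,0]},{"offset":[0,0,0.006],"twist":[0,0,0]},{"offset":[0,0,0.0075],"twist":[0,0,0]},{"offset":[0,0,0.009],"twist":[0,0,0]},{"offset":[0,0,0.010],"twist":[0,0,0]},{"offset":[0,0,0.010],"twist":[0,0,0]}]'
python3 -m crank '[{"offset":[0,0,0.001],"twist":[0,0,0]},{"offset":[0,0,0.002],"twist":[0,0,0]},{"offset":[0,0,0.003],"twist":[0,0,0]},{"offset":[0,0,0.004],"twist":[0,0,0]},{"offset":[0,0,0.004],"twist":[0,0,0]}]'
```

```text
t: 13.2
tool_pos: [0.5218, 0.2406, 0.0872]
tool_rot: [2.525, 1.869, 0.002]
contact_force: [-0.5, -0.5, 7.8]
opening: 0.0227
grip_force: 68.9
t: 13.82
tool_pos: [0.5219, 0.2407, 0.0836]
tool_rot: [2.525, 1.869, 0.002]
contact_force: [-1.0, -0.4, 8.5]
opening: 0.0229
grip_force: 69.1
```

```bash
python3 -m crank '[{"offset":[0,0,0.001],"twist":[0,0,0]},{"offset":[0,0,0.002],"twist":[0,0,0]},{"offset":[0,0,0.003],"twist":[0,0,0]},{"offset":[0,0,0.003],"twist":[0,0,0]}]'
python3 -m crank '[{"offset":[0,0,0.001],"twist":[0,0,0]},{"offset":[0,0,0.002],"twist":[0,0,0]},{"offset":[0,0,0.003],"twist":[0,0,0]},{"offset":[0,0,0.003],"twist":[0,0,0]}]'
```

```text
t: 14.32
tool_pos: [0.522, 0.2408, 0.0809]
tool_rot: [2.525, 1.869, 0.003]
contact_force: [-2.4, -0.1, 9.3]
opening: 0.0228
grip_force: 69.2
t: 14.82
tool_pos: [0.5221, 0.2409, 0.0781]
tool_rot: [2.525, 1.869, 0.003]
contact_force: [-2.0, -0.7, 11.2]
opening: 0.0233
grip_force: 69.3
```

```bash
python3 -m crank '[{"offset":[0,-0.0006,0.001],"twist":[0,0,0]},{"offset":[0,-0.0006,0.002],"twist":[0,0,0]},{"offset":[0,-0.0006,0.003],"twist":[0,0,0]},{"offset":[0,-0.0006,0.003],"twist":[0,0,0]}]'
python3 -m crank '[{"offset":[0,0,0.001],"twist":[0,0,0]},{"offset":[0,0,0.002],"twist":[0,0,0]},{"offset":[0,0,0.002],"twist":[0,0,0]}]'
```

```text
t: 15.32
tool_pos: [0.522, 0.2412, 0.0755]
tool_rot: [2.524, 1.869, 0.005]
contact_force: [-0.7, 0.1, 10.1]
opening: 0.023
grip_force: 69.4
t: 15.7
tool_pos: [0.5219, 0.2412, 0.0726]
tool_rot: [2.524, 1.869, 0.005]
contact_force: [0.9, 1.5, 7.8]
opening: 0.0229
grip_force: 70.2
```

```bash
python3 -m crank '[{"offset":[0,0,0.001],"twist":[0,0,0]},{"offset":[0,0,0.002],"twist":[0,0,0]},{"offset":[0,0,0.003],"twist":[0,0,0]},{"offset":[0,0,0.004],"twist":[0,0,0]},{"offset":[0,0,0.004],"twist":[0,0,0]},{"offset":[0,0,0.004],"twist":[0,0,0]}]'
python3 - <<'E'
from h import *
o=get_obs();print(o["contact_force"],o["wrist_torque"])
im=get_image("side");c=im[300:400,230:350];cv2.imwrite("pics/s5.png",cv2.resize(c,(720,600),interpolation=cv2.INTER_CUBIC)[:,:,::-1])
E
```

```text
t: 16.45
tool_pos: [0.5219, 0.2412, 0.069]
tool_rot: [2.524, 1.869, 0.005]
contact_force: [0.5, 0.6, 7.3]
opening: 0.0226
grip_force: 70.2
[0.46638908 0.59803012 7.29532007] [ 0.01757349 -0.01756346 -0.05768171]
```

View pics/s5.png

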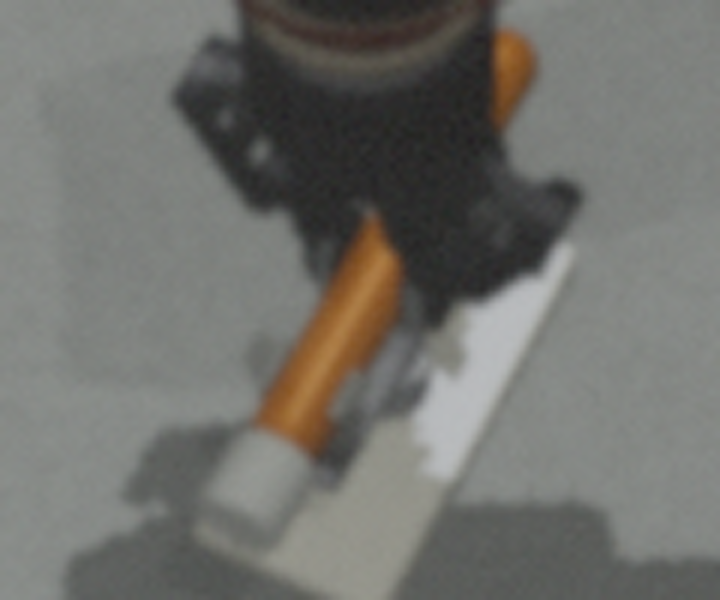

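The picture shows the tube parallel to the base, with the cap-end clip beside it and the gripper hiding the far clip. Force hardly rose, so the second clip may have just snapped. I'll check the spring slope with another 3 mm.

```bash
python3 -m crank '[{"offset":[0,0,0.001],"twist":[0,0,0]},{"offset":[0,0,0.002],"twist":[0,0,0]},{"offset":[0,0,0.003],"twist":[0,0,0]},{"offset":[0,0,0.003],"twist":[0,0,0]},{"offset":[0,0,0.003],"twist":[0,0,0]}]'
python3 -m crank '[{"offset":[0,0,0.001],"twist":[0,0,0]},{"offset":[0,0,0.002],"twist":[0,0,0]},{"offset":[0,0,0.003],"twist":[0,0,0]},{"offset":[0,0,0.003],"twist":[0,0,0]},{"offset":[0,0,0.003],"twist":[0,0,0]}]'
```

```text
t: 17.12
tool_pos: [0.5219, 0.2412, 0.0662]
tool_rot: [2.525, 1.869, 0.005]
contact_force: [-0.9, 0.0, 9.6]
opening: 0.0231
grip_force: 70.3
t: 17.75
tool_pos: [0.5219, 0.2412, 0.0634]
tool_rot: [2.525, 1.869, 0.005]
contact_force: [-1.1, -1.3, 11.4]
opening: 0.0232
grip_force: 70.4
```

Force now agrees with a tube fully home (about 20 mm of sink, 11.8 N expected), well below 16.5 N. I'll ease up to where the bar should be free and check the force there.

```bash
python3 -m crank '[{"offset":[0,0,-0.003],"twist":[0,0,0]},{"offset":[0,0,-0.006],"twist":[0,0,0]},{"offset":[0,0,-0.009],"twist":[0,0,0]},{"offset":[0,0,-0.012],"twist":[0,0,0]},{"offset":[0,0,-0.014],"twist":[0,0,0]},{"offset":[0,0,-0.014],"twist":[0,0,0]},{"offset":[0,0,-0.014],"twist":[0,0,0]}]'
python3 -m crank '[{"offset":[0,0,-0.001],"twist":[0,0,0]},{"offset":[0,0,-0.002],"twist":[0,0,0]},{"offset":[0,0,-0.003],"twist":[0,0,0]},{"offset":[0,0,-0.004],"twist":[0,0,0]},{"offset":[0,0,-0.004],"twist":[0,0,0]}]'
python3 -c "
from h import *
o=get_obs();print(o['wrist_torque'])"
```

```text
t: 18.62
tool_pos: [0.5219, 0.2412, 0.0764]
tool_rot: [2.525, 1.869, 0.006]
contact_force: [2.4, 0.6, 4.8]
opening: 0.0232
grip_force: 70.3
t: 19.25
tool_pos: [0.5218, 0.2411, 0.08]
tool_rot: [2.524, 1.869, 0.006]
contact_force: [5.4, 3.4, 2.8]
opening: 0.0236
grip_force: 70.2
[ 0.39704738 -0.89497677 -0.06946212]
```

```bash
python3 -m crank '[{"offset":[0.0003,0.0003,-0.001],"twist":[0,0,0]},{"offset":[0.0003,0.0003,-0.001],"twist":[0,0,0]},{"offset":[0.0003,0.0003,-0.001],"twist":[0,0,0]},{"offset":[0.0003,0.0003,-0.001],"twist":[0,0,0]},{"offset":[0.0003,0.0003,-0.001],"twist":[0,0,0]},{"offset":[0.0003,0.0003,-0.001],"twist":[0,0,0]},{"offset":[0.0003,0.0003,-0.001],"twist":[0,0,0]}]' 0.7 20
python3 -m crank '[{"offset":[0,0,-0.01],"twist":[0,0,0]},{"offset":[0,0,-0.03],"twist":[0,0,0]},{"offset":[0,0,-0.06],"twist":[0,0,0]},{"offset":[0,0,-0.1],"twist":[0,0,0]},{"offset":[0,0,-0.14],"twist":[0,0,0]},{"offset":[0,0,-0.17],"twist":[0,0,0]},{"offset":[0,0,-0.19],"twist":[0,0,0]},{"offset":[0,0,-0.19],"twist":[0,0,0]},{"offset":[0,0,-0.19],"twist":[0,0,0]}]'
python3 - <<'E'
from h import *
k=cam("wrist");im=get_image("wrist")
s=get_image("side");c=s[290:410,225:355]
cv2.imwrite("pics/f.png",np.hstack([cv2.resize(im[60:380,200:440],(400,533)),cv2.resize(c,(400,533),interpolation=cv2.INTER_CUBIC)])[:,:,::-1]);cv2.imwrite("pics/w6.png",im[:,:,::-1]);np.savez("w6.npz",K=k[0],T=k[1])
u=np.array([np.cos(np.radians(73)),np.sin(np.radians(73)),0]);S=np.array([.5217,.2423,.102])
for y,z in((-.1,0),(-.048,.008),(.048,.008),(.07,.0125),(.096,.0145)):print(y,proj(k,S+y*u+[0,0,z]).round(1))
E
```

```text
t: 20.12
tool_pos: [0.521, 0.2407, 0.0804]
tool_rot: [2.525, 1.869, 0.0]
contact_force: [-0.1, 0.7, -0.8]
opening: 0.0597
grip_force: 0.0
t: 21.25
tool_pos: [0.5204, 0.2406, 0.2689]
tool_rot: [-2.524, -1.869, 0.003]
contact_force: [0.1, 0.3, -0.4]
opening: 0.0599
grip_force: 0.0
-0.1 [[320.3 334.6]]
-0.048 [[320.5 279.9]]
0.048 [[320.8 154.6]]
0.07 [[321.  122.6]]
0.096 [[321.1  82.1]]
```

View pics/f.png

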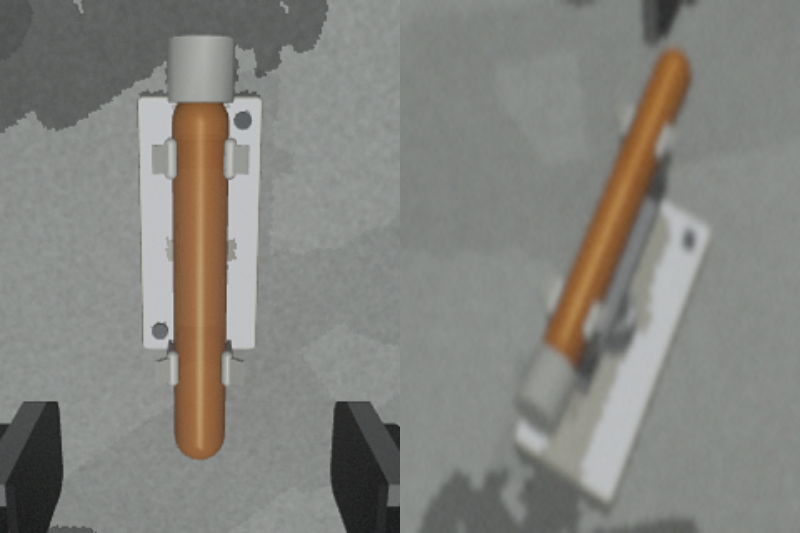

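The final picture shows both clips' leaves on the glass on either side. The cap edge is at row 121 (123 predicted) and the bottom at row 335 (335 predicted), so the tube is centred within about 1 mm, level and home, and the gripper is clear.

```bash
python3 -c "
from station import *
print(finish_job())"
```

```text
the job is handed in; nothing more can be done
None
```

The amber tube is snapped into the larger holder, centred within about 1 mm with both clips on the glass; the bar came back up after a peak press of about 11.4 N, and the job was handed in at about 21 s.

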